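# Pull the power board from the control rack

## Task

The board with the finned heat sink has to come out of the welder's control rack for repair. Turn the rack's keeper bar off the boards, press that board's ejector rocker fully down so that the board pops up, then take the board by its upper edge, slide it straight up out of its guides and stand it upright, fully down and about centred, in any slot of the black comb stand. Let go and turn the keeper bar back across the two boards that stay, which must remain seated in the rack throughout.

Things in the scene. Friction and masses are not known exactly. Their poses are not given: they have to be found in the camera images.
- card_rack: open aluminium card rack, fixed, 169 (x) x 185 (y) x 112 mm high. Origin: underside, middle of the centre slot; -x is the front with the ejector pads, +y the left. Three slots along x, at y = +44, 0, -44 mm; end guides up to z = 108 mm, 2.5 mm play each way. A seated upright board spans z = 34 to 124 mm; only the keeper stands higher
- heatsink_board: the board to take out: green, 140 (x) x 4 (y) x 90 mm (z), 0.14 kg, with an aluminium bar 126 long, 9 thick, 9 mm high along its upper edge (z = 81 to 90 mm). Only this board carries a finned aluminium heat sink, 80 x 32 mm, on its +y face, 13 mm deep, z = 34 to 66 mm. Origin: middle of its lower edge. It may be in any of the three slots
- relay_board: a like board with four black block relays on its +y face; stays in the rack. Origin: middle of its lower edge
- capacitor_board: a like board with two round black capacitors on its +y face; stays in the rack. Origin: middle of its lower edge
- keeper (a joint): angle of the keeper bar: about 0 = across all three boards (keeps them in), 1.571 = open, lying along the right side plate and pointing to the rack's +x. Opens clockwise seen from above; stays where it is left (0.08 N m friction)
- keeper_knob (a point): on the keeper's vertical turning axis, at rack x = -30, y = -96, z = 150 mm: the middle of its black wing knob. The wing is 36 mm long, 10 thick, 24 high (z = 138 to 162 mm), turns with the bar and runs lengthwise along it. Site axes: y along the bar to its free end, z up
- keeper_end (a point): near the free end of the keeper bar, 148 mm from its axis; bar 16 mm wide, 7 mm high, its underside 2.5 mm above the seated boards
- rocker_left (a joint): ejector rocker of the slot at rack y = +44 mm: 0 = at rest, 0.36 = pressed fully down. Its far end lies under the middle of the board and lifts it 17 mm at full press. Takes about 4 N on the pad, stays where it is left with the board on it
- rocker_left_pad (a point): middle of the top of the left rocker's black thumb pad, 30 mm (x) by 22 mm (y), at rack x = -140, y = +44, z = 50 mm at rest; in a full press it goes down 30 mm and 5 mm outward (-x)
- rocker_middle (a joint): ejector rocker of the slot at rack y = 0, like the left one
- rocker_middle_pad (a point): thumb pad of the middle rocker, rack y = 0
- rocker_right (a joint): ejector rocker of the slot at rack y = -44 mm, like the left one
- rocker_right_pad (a point): thumb pad of the right rocker, rack y = -44 mm
- comb_stand: black plastic stand for boards, fixed, 138 (x) x 124 (y) mm. Origin: centre of its underside, z up. Combs at x = -52 and +52 mm leave four slots along x, each 9 mm wide, widening at the rounded tooth tips, at y = -39, -13, +13, +39 mm. Tooth tips at z = 48 mm; slot floor at z = 11 mm, on which a board's lower edge rests

How it is judged:
By the outcome, as a careful person would: the job done as asked, in the order asked, and still so for the second after the job is handed in, with the robot touching nothing.
It also fails if it takes over 64 s, if anything falls off the work surface, if the arm or the gripper's body presses on something with over 40 N, if the wrist force passes 120 N, or if a joint passes its speed limit or range.

## Robot

A 6-joint arm with a two-finger parallel gripper is mounted at the origin on a cart in front of the work surface, level with it; the furniture and walls round the work are solid. World frame = base frame: x ahead of the robot, y to its left, z up, the work surface at z = 0. Lengths are in m, angles in rad, forces in N, time in s.
With the tool pointing down it reaches from about 0.3 to 0.875 m from the base axis. Payload 6.4 kg.
Tool frame: the origin (TCP) lies midway between the tips of the shut fingers; the grasp point (between the pads) lies tcp_to_grasp behind it (tcp_to_grasp is the distance from the TCP to the grasp point, in m); z points along the fingers, y is the line along which they close (so a half turn about z gives the same grasp; the last joint's range is limited). The gripper opens to 85 mm and grips with 20 to 120 N. Pads are 22 mm wide; open, the fingers measure 114 mm over their backs; the gripper's body (76 mm by 85 mm) begins 54 mm behind the grasp point. The pads swing forward as they close: fully open they stand 13 mm farther back than shut.
Start: joints at [1.115, 0.181, 1.607, -0, 1.354, -0.206], TCP at [0.142, 0.557, 0.231] pointing down, gripper open.
Joint ranges: [-2.99, 2.99], [-0.89, 2.07], [0.3, 2.58], [-1.14, 4.28], [0, 2.63], [-3.12, 3.12]. Speed limits (rad/s): [2.57, 2.57, 3.01, 3.14, 3.14, 3.14].

## Interface

Orientations are given as a 3x3 rotation matrix whose columns are the frame's x, y, z axes.
In Python, from workcell import read_state, grab_frame, sign_off, boxes_of, silhouettes, tcp_to_grasp gives the robot as it stands.
- The arm moves only by the tool apply_moves, never from a script. Its argument "moves" is one flat list of numbers, 5 for each row, row after row: the opening, from 0 (shut) to 1 (fully open), then the shift along the tool's x, y, z in mm, then the turn about the tool's z in degrees. In form: [claw, tx, ty, tz, roll, claw, tx, ty, tz, roll, ...]. A call has 1 to 12 rows; each row shifts and turns the commanded pose from where the row before left it, along the tool's axes as they then stand; what a row does not reach is not made up. A row lasts 1/8 s, in which the tool goes at most 62.5 mm and 10.7 degrees, less where a joint would pass 70% of its speed; a pose out of reach is approached as far as the arm can. A call is refused whole if a number of a shift passes 62.5 or a number of a turn 10.7, either way. A call with a gripper value outside its range is refused whole. The fingers move at their own pace and stop on an object; the grip force is fixed at half the most. Time passes only in rows, so rows that do not move let the fingers close. It gives the time, the measured TCP pose, the force, the opening and the grip force at its end, in the units of the state.
- read_state(): the state, without advancing time (a new reading comes with each control period).
- grab_frame(name): name is "side" or "top" or "wrist"; returns a dict with "frame" (384x512x3 uint8, blue, green, red), "fovy" (degrees; the focal length in pixels is half the picture's height over the tangent of half this angle, whatever the lens; pixels are square), "cx", "cy" (the principal point, pixels), "world_to_cam" (4x4, takes a point from world to camera coordinates). Camera axes: x right, y down, z forward; pixel columns grow to the right and rows downward; lengths in m; the calibration is good to about 2 mm. A picture is of the moment at which its call begins. There is no depth.
- sign_off(): hands the job in; it is judged then, once.
Trained networks look in the newest picture that a camera, given by its name, has taken for a name from the list of things; names that differ only in an ending like _2 or _b are one class to them, and where a whole thing is asked for, a point or a joint stands for the part that bears it (a point fixed in the world has none). Each returns a list of dicts, best first, with "score" (0 to 1); they miss things now and then, are a little off and sometimes report something else, mostly with a low value. They report only what shows in the picture. A call takes as long as a camera call.
- boxes_of(camera, label): "point" ([x, y, z] in m, in world coordinates, good to about 4 mm: the middle of the surface that is visible of it).
- silhouettes(camera, label): "region" (384x512 bool, what is visible of it).
The state is a dict: "time_s": time; "qpos": joint angles; "dq": joint speeds; "tau": joint torques, N m; "ee_pos": TCP position; "eef_rot": TCP orientation; "contact_force": force on the tool from outside, world axes, zero at the start; "torque": the same for the moment, N m; "opening": finger opening in m; "gripper_force": force on a finger pad.
Only numpy, scipy, OpenCV 4.12 (cv2) and the standard library are available. Lean on these libraries where they do the work, as an engineer would, in place of code of your own. Each camera call takes 0.05 s, during which the arm holds its last target. There are 200 camera calls.

## Working session

There is one attempt and no reset: what is moved stays moved. The work goes in short steps, Python scripts to look and compute and a tool call to move; the robot and the scene stay as the last step left them, time stands still between calls to the robot, and variables do not carry over. Pictures are saved under pics/ and viewed, at most 10 in all, crops included, and the job is handed in when it is done.

Besides the shell and the picture viewer there is one more tool, called after "Call:" as a command line: name --argument value ..., lists and objects as JSON in quotes. apply_moves: Moves the arm, as the interface text tells. Its arguments: {"type":"object","properties":{"moves":{"type":"array","items":{"type":"number"}}},"required":["moves"]}

```bash
ls; mkdir -p pics
cat > h.py <<'E'
import numpy as np, cv2
from workcell import *
def snap(c,name=None):
    f=grab_frame(c)
    if name: cv2.imwrite(f'pics/{name}.png',f['frame'])
    return f
def proj(f,p):
    T=np.array(f['world_to_cam']);F=192/np.tan(np.radians(f['fovy'])/2)
    q=(T[:3,:3]@np.atleast_2d(p).T).T+T[:3,3]
    return np.c_[f['cx']+F*q[:,0]/q[:,2],f['cy']+F*q[:,1]/q[:,2]]
def back(f,uv,z):
    T=np.array(f['world_to_cam']);F=192/np.tan(np.radians(f['fovy'])/2)
    d=T[:3,:3].T@np.array([(uv[0]-f['cx'])/F,(uv[1]-f['cy'])/F,1]);o=-T[:3,:3].T@T[:3,3]
    return o+d*(z-o[2])/d[2]
E
python3 - <<'E'
from h import *
s=read_state();print({k:np.round(v,3).tolist() for k,v in s.items()},tcp_to_grasp)
ims=[]
for c in('top','side'):
    f=snap(c);ims.append(f['frame'])
    print(c,np.round(f['world_to_cam'],3).tolist(),f['fovy'])
    for n in ['card_rack','heatsink_board','relay_board','capacitor_board','keeper_knob','keeper_end','rocker_left_pad','rocker_middle_pad','rocker_right_pad','comb_stand']:
        print(n,[(round(d['score'],2),np.round(d['point'],3).tolist()) for d in boxes_of(c,n)[:3]])
cv2.imwrite('pics/a.png',cv2.resize(ims[0],(768,576)));cv2.imwrite('pics/b.png',cv2.resize(ims[1],(768,576)))
E
```

```text
pics
{'time_s': 0.0, 'qpos': [1.115, 0.182, 1.608, -0.0, 1.354, -0.206], 'dq': [-0.0, -0.001, 0.0, -0.0, -0.0, 0.001], 'tau': [-0.001, -44.486, -35.134, -0.0, 0.009, -0.0], 'ee_pos': [0.142, 0.557, 0.23], 'eef_rot': [[-0.969, 0.247, -0.001], [0.247, 0.969, -0.002], [0.0, -0.002, -1.0]], 'contact_force': [-0.054, -0.683, 0.666], 'torque': [0.033, -0.071, -0.04], 'gripper_force': 0.0, 'opening': 0.085} 0.0187
top [[-0.02, -1.0, 0.021, -0.099], [-0.997, 0.018, -0.08, 0.538], [0.08, -0.022, -0.997, 0.952], [0.0, 0.0, 0.0, 1.0]] 51.34871663182092
card_rack [(0.87, [0.548, -0.231, 0.048])]
heatsink_board [(0.84, [0.58, -0.163, 0.123])]
relay_board [(0.72, [0.573, -0.207, 0.093]), (0.49, [0.447, -0.159, 0.05]), (0.26, [0.536, -0.24, 0.136])]
capacitor_board [(0.93, [0.571, -0.252, 0.098])]
keeper_knob [(0.7, [0.538, -0.24, 0.134])]
keeper_end [(0.6, [0.537, -0.247, 0.136])]
rocker_left_pad [(0.71, [0.448, -0.157, 0.05]), (0.57, [0.438, -0.243, 0.048])]
rocker_middle_pad [(0.54, [0.438, -0.197, 0.048]), (0.38, [0.448, -0.16, 0.047])]
rocker_right_pad [(0.78, [0.439, -0.243, 0.052]), (0.56, [0.582, -0.164, 0.124])]
comb_stand [(0.86, [0.602, 0.12, 0.008])]
side [[-0.939, -0.342, -0.025, 0.461], [-0.164, 0.513, -0.843, 0.25], [0.301, -0.788, -0.537, 0.679], [0.0, 0.0, 0.0, 1.0]] 47.0704080727665
card_rack [(0.7, [0.53, -0.145, 0.063])]
heatsink_board [(0.68, [0.568, -0.169, 0.107])]
relay_board [(0.84, [0.569, -0.209, 0.116])]
capacitor_board [(0.68, [0.567, -0.253, 0.118]), (0.61, [0.569, -0.17, 0.113])]
keeper_knob [(0.95, [0.534, -0.257, 0.132]), (0.72, [0.548, 0.103, 0.008])]
keeper_end [(0.93, [0.534, -0.254, 0.133]), (0.66, [0.437, -0.197, 0.042]), (0.51, [0.568, -0.211, 0.114])]
rocker_left_pad [(0.63, [0.445, -0.152, 0.045]), (0.28, [0.535, -0.254, 0.133])]
rocker_middle_pad [(0.71, [0.571, -0.21, 0.113])]
rocker_right_pad [(0.64, [0.437, -0.242, 0.046])]
comb_stand [(0.74, [0.545, 0.108, 0.007])]
```

View pics/a.png

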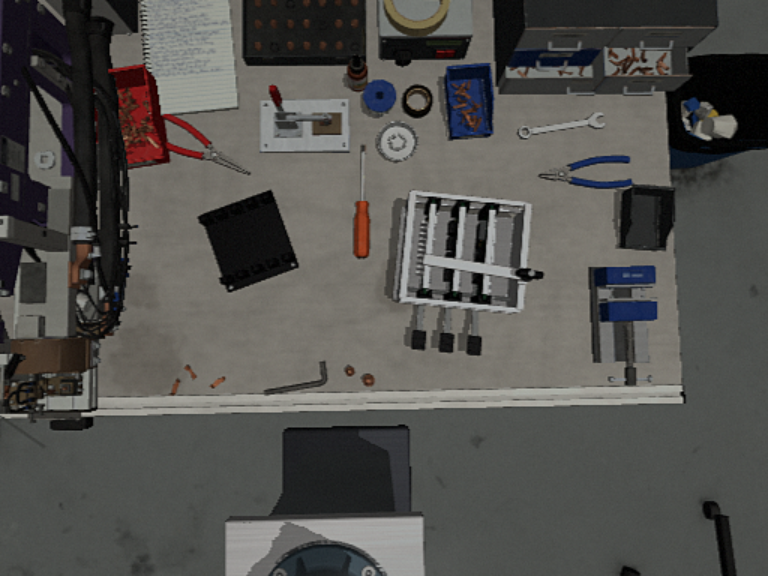

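View pics/b.png

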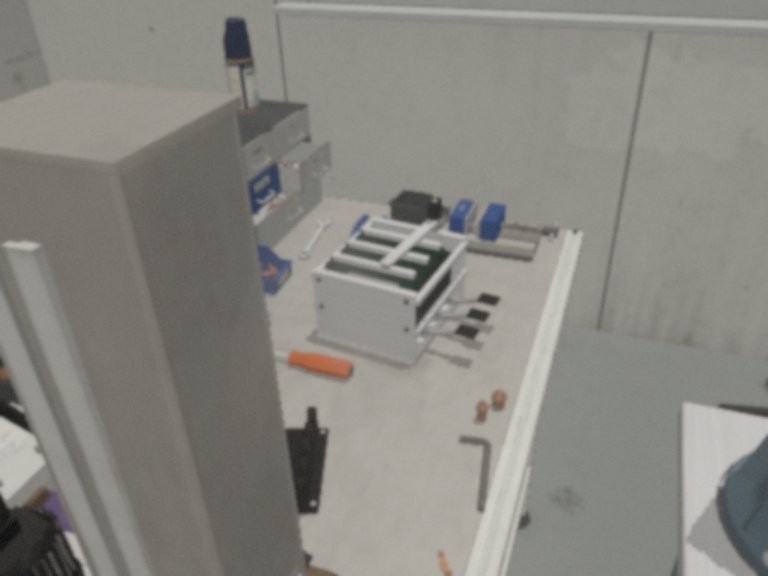

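The side and top views show the heat-sink fins beside the leftmost (+y) board at px (420,240) in the enlarged top view. The keeper knob is at (532,274), the comb is at (248,240) turned about 23°, and a tall cabinet stands at y>0.35. Next I'll zoom in to measure precisely.

Run:
```python
from h import *
f=snap('top');im=f['frame']
a=cv2.resize(im[118:243,255:375],(480,500),interpolation=cv2.INTER_CUBIC)
b=cv2.resize(im[118:203,125:205],(320,340),interpolation=cv2.INTER_CUBIC)
o=np.zeros((500,800,3),np.uint8);o[:,:480]=a;o[:340,480:]=b
cv2.imwrite('pics/c.png',cv2.convertScaleAbs(o,alpha=1.8))
```

```text
(no output)
```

View pics/c.png

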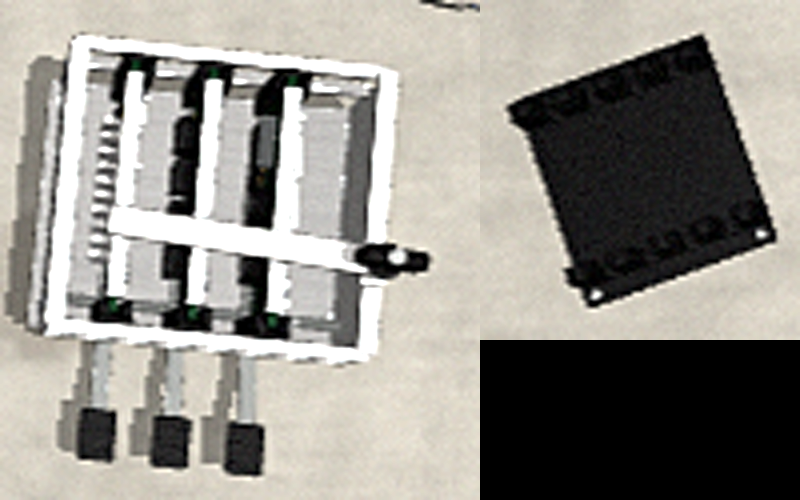

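```bash
cat > fit.py <<'E'
from h import *
from scipy.optimize import least_squares
def fit(f,P,uv,x0):
    P=np.array(P,float)/1000
    def w(p): c,s=np.cos(p[2]),np.sin(p[2]); return P@np.array([[c,-s,0],[s,c,0],[0,0,1]]).T+[p[0],p[1],0]
    r=least_squares(lambda p:(proj(f,w(p))-uv).ravel(),x0,loss='soft_l1')
    return r.x,(proj(f,w(r.x))-uv)
E
python3 - <<'E'
from fit import *
f=snap('top')
uv=np.array([[134,70],[115,300],[214,75],[193,308],[293,82],[273,315],[97,433],[171,441],[245,449],[395,259],[72,37],[396,70],[372,362],[48,330]])/4+[255,118]-.4
P=[[63,44,124],[-63,44,124],[63,0,124],[-63,0,124],[63,-44,124],[-63,-44,124],[-140,44,50],[-140,0,50],[-140,-44,50],[-30,-96,162],[84.5,92.5,112],[84.5,-92.5,112],[-84.5,-92.5,112],[-84.5,92.5,112]]
x,r=fit(f,P,uv,[.57,-.2,-.1]);print(x,np.degrees(x[2]));print(np.round(r,1).tolist())
t=np.array([[530,113],[571,97],[612,84],[653,68],[694,55],[588,275],[628,262],[668,248],[708,232],[748,213]])
uv=(t-[480,0])/4+[125,118]-.4
P=[[a,b,48] for a in(52,-52) for b in(52,26,0,-26,-52)]
x,r=fit(f,P,uv,[.6,.12,.4]);print(x,np.degrees(x[2]));print(np.round(r,1).tolist())
print(back(f,(100/1.5,395/1.5),0))
E
```

```text
[ 0.56694318 -0.2150205  -0.11370503] -6.514818081883828
[[1.1, 0.5], [0.9, -0.4], [0.9, 1.2], [1.4, -0.5], [0.9, 1.4], [1.3, -0.3], [-0.3, 0.8], [-0.2, 0.5], [-0.1, 0.3], [0.0, -0.5], [-4.5, -1.7], [-3.7, -1.9], [-3.5, -0.1], [-5.6, 0.0]]
[0.59888728 0.11195479 0.33032667] 18.926323829837575
[[-0.4, -0.1], [-0.2, 0.2], [-0.1, -0.2], [-0.0, 0.2], [0.1, -0.2], [-0.7, 0.3], [-0.2, -0.2], [0.2, -0.4], [0.6, -0.1], [1.0, 0.9]]
[ 3.53024045e-01  3.59714927e-01 -1.11022302e-16]
```

```bash
cat > plan.py <<'E'
from h import *
# rack pose / comb pose (x,y,yaw)
RACK=np.array([0.5669,-0.2150,-0.1137]); COMB=np.array([.5989,.1120,.3303])
def W(B,p):
    c,s=np.cos(B[2]),np.sin(B[2]);p=np.array(p)/1000
    return np.array([B[0]+c*p[0]-s*p[1],B[1]+s*p[0]+c*p[1],p[2]])
def plan(wps,cur=None,vmax=60):
    """wps: (claw,xyz m,yaw deg of tool y or None); prints rows in tool axes, mm / deg, measured start"""
    s=read_state();R=np.array(s['eef_rot']);p=np.array(s['ee_pos'])*1000 if cur is None else np.array(cur[0])*1000.
    a=np.degrees(np.arctan2(R[1,1],R[0,1])) if cur is None else cur[1]
    for claw,t,ya in wps:
        t=np.array(t)*1000; ya=a if ya is None else ya
        da=(ya-a+180)%360-180
        n=max(1,int(np.ceil(max(np.linalg.norm(t-p)/vmax,abs(da)/10.5)))); out=[]
        for i in range(n):
            y=np.radians(a);X=np.array([np.sin(y),-np.cos(y),0]);Y=np.array([np.cos(y),np.sin(y),0])
            k=n-i; d=(t-p)/k
            tx,ty,tz=round(d@X),round(d@Y),round(-d[2]); r=round(-(ya-a+(180 if 0 else 0) if abs(ya-a)<=180 else da)/k,1) if k else 0
            out+=[claw,tx,ty,tz,r]; p=p+tx*X+ty*Y-np.array([0,0,tz]); a-=r
        print(n,out)
    print('end',np.round(p,1),round(a,1))
E
python3 - <<'E'
from fit import *; import plan
f=snap('top')
uv=np.array([[134,70],[115,300],[214,75],[193,308],[293,82],[273,315],[97,433],[171,441],[245,449],[395,259]])/4+[255,118]-.4
P=[[63,44,124],[-63,44,124],[63,0,124],[-63,0,124],[63,-44,124],[-63,-44,124],[-140,44,50],[-140,0,50],[-140,-44,50],[-30,-96,162]]
x,r=fit(f,P,uv,[.57,-.2,-.1]);print(x,np.degrees(x[2]));print(np.round(r,1).tolist())
k=plan.W(x,[-30,-96,240]);print(k)
plan.plan([(1,[.34,.1,.28],None),(1,[k[0]-.06,k[1]+.02,.30],np.degrees(x[2]))])
E
```

```text
[ 0.56757838 -0.21339907 -0.10605152] -6.0763047201444405
[[0.2, 0.4], [0.3, -0.5], [-0.0, 0.9], [0.8, -0.7], [-0.0, 0.9], [0.8, -0.7], [-0.5, 0.7], [-0.4, 0.3], [-0.4, -0.1], [-0.6, -1.1]]
[ 0.52758506 -0.30568414  0.24      ]
9 [1, 34, -44, -5, np.float64(-0.0), 1, 34, -44, -5, np.float64(-0.0), 1, 34, -44, -6, np.float64(-0.0), 1, 34, -44, -5, np.float64(-0.0), 1, 34, -44, -6, np.float64(-0.0), 1, 34, -44, -5, np.float64(-0.0), 1, 34, -43, -6, np.float64(-0.0), 1, 33, -44, -5, np.float64(-0.0), 1, 34, -43, -6, np.float64(-0.0)]
8 [1, 27, -43, -2, np.float64(10.2), 1, 35, -37, -3, np.float64(10.2), 1, 41, -31, -2, np.float64(10.2), 1, 45, -23, -3, np.float64(10.2), 1, 49, -14, -2, np.float64(10.2), 1, 50, -6, -3, np.float64(10.3), 1, 50, 3, -2, np.float64(10.2), 1, 50, 13, -3, np.float64(10.3)]
end [ 467.9 -286.2  300.3] -6.1
```

```bash
sed -i 's/X=np.array(\[np.sin(y),-np.cos(y),0\])/X=np.array([-np.sin(y),np.cos(y),0])/; s/^RACK=np.array(\[[^]]*\])/RACK=np.array([.5676,-.2134,-.108])/; s/r=round(-(ya-a+(180 if 0 else 0) if abs(ya-a)<=180 else da)\/k,1) if k else 0/r=float(round(-((ya-a+180)%360-180)\/k,1))/' plan.py
python3 - <<'E'
from plan import *
k=W(RACK,[-30,-96,240])
plan([(1,[.34,.1,.28],None),(1,[k[0]-.06,k[1]+.02,.30],-6.2)])
E
```

```text
9 [1, -34, -44, -5, -0.0, 1, -34, -44, -5, -0.0, 1, -34, -44, -6, -0.0, 1, -34, -44, -5, -0.0, 1, -34, -44, -6, -0.0, 1, -34, -44, -5, -0.0, 1, -34, -43, -6, -0.0, 1, -33, -44, -5, -0.0, 1, -34, -43, -6, -0.0]
8 [1, -27, -43, -2, 10.2, 1, -35, -37, -3, 10.2, 1, -40, -31, -2, 10.2, 1, -45, -23, -3, 10.3, 1, -49, -14, -2, 10.2, 1, -50, -6, -3, 10.3, 1, -51, 4, -2, 10.2, 1, -49, 13, -3, 10.3]
end [ 467.9 -285.4  300.3] -6.2
```

Call:
apply_moves --moves '[1,-34,-44,-5,0,1,-34,-44,-5,0,1,-34,-44,-6,0,1,-34,-44,-5,0,1,-34,-44,-6,0,1,-34,-44,-5,0,1,-34,-43,-6,0,1,-33,-44,-5,0,1,-34,-43,-6,0]'

```text
time_s: 2.38
ee_pos: [0.3407, 0.0983, 0.2808]
eef_rot: [[-0.969, 0.247, 0.002], [0.247, 0.969, 0.0], [-0.002, 0.0, -1.0]]
contact_force: [1.3, 0.1, 0.5]
opening: 0.0853
gripper_force: 0.0
```

Call:
apply_moves --moves '[1,-27,-43,-2,10.2,1,-35,-37,-3,10.2,1,-40,-31,-2,10.2,1,-45,-23,-3,10.3,1,-49,-14,-2,10.2,1,-50,-6,-3,10.3,1,-51,4,-2,10.2,1,-49,13,-3,10.3,1,0,0,0,0,1,0,0,0,0]'

```text
time_s: 3.62
ee_pos: [0.4676, -0.285, 0.2999]
eef_rot: [[0.107, 0.994, -0.001], [0.994, -0.107, 0.001], [0.001, -0.001, -1.0]]
contact_force: [-0.1, -1.1, -0.4]
opening: 0.0854
gripper_force: 0.0
```

Run:
```python
from plan import *
f=snap('wrist');im=cv2.convertScaleAbs(f['frame'],alpha=1.3)
P=[[63,44,124],[-63,44,124],[63,0,124],[-63,0,124],[63,-44,124],[-63,-44,124],[-140,44,50],[-140,0,50],[-140,-44,50],[-30,-96,162]]
for u in proj(f,[W(RACK,p) for p in P]): cv2.drawMarker(im,tuple(int(round(v)) for v in u),(0,0,255),0,10,1)
cv2.imwrite('pics/d.png',cv2.resize(im,(768,576)))
for n in('keeper_knob','keeper_end','heatsink_board','rocker_left_pad'):print(n,[(round(d['score'],2),np.round(d['point'],3)) for d in boxes_of('wrist',n)[:2]])
s=read_state();print(s['time_s'],s['ee_pos'],s['qpos'])
```

```text
keeper_knob [(0.77, array([ 0.539, -0.234,  0.128]))]
keeper_end [(0.88, array([ 0.539, -0.236,  0.131]))]
heatsink_board [(0.69, array([ 0.584, -0.166,  0.119])), (0.64, array([ 0.447, -0.157,  0.048]))]
rocker_left_pad [(0.73, array([ 0.452, -0.156,  0.05 ]))]
3.875 [ 0.46790326 -0.28447058  0.30071235] [-7.63110258e-01  6.78681154e-02  1.59210101e+00  5.63711251e-05
  1.48096943e+00 -6.56242908e-01]
```

View pics/d.png

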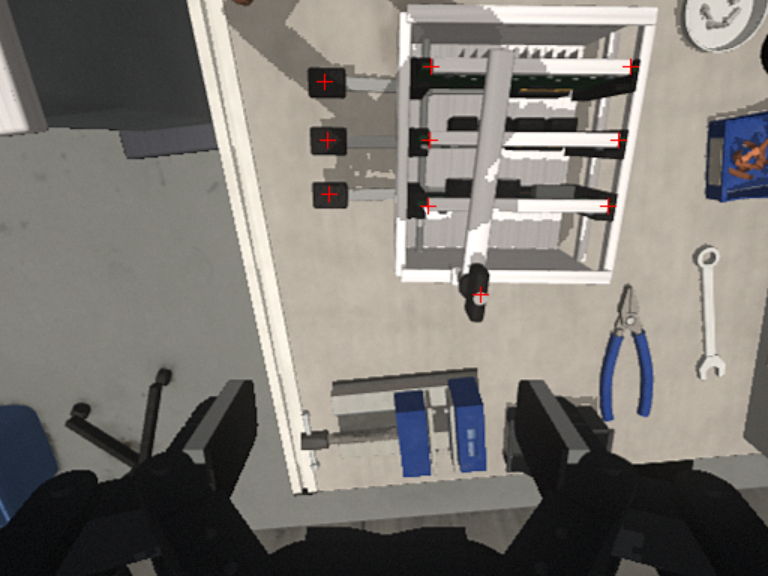

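The projected model lands on the bar ends, pads and knob to within about 2 px, with the knob at (478,293). So the rack pose is good. Next is the knob.

Run:
```python
from plan import *
f=snap('wrist');T=np.array(f['world_to_cam']);c=-T[:3,:3].T@T[:3,3];s=read_state()
print('cam in tool',np.array(s['eef_rot']).T@(c-s['ee_pos']))
k=W(RACK,[-30,-96,0]);print(k)
plan([(1,[k[0],k[1],.20],-6.2),(1,[k[0],k[1],.14],None)],vmax=50)
```

```text
cam in tool [ 8.16025470e-02  4.86813445e-05 -1.42281529e-01]
[ 0.52742693 -0.30560697  0.        ]
3 [1, -5, 20, 34, 0.0, 1, -5, 21, 33, 0.0, 1, -4, 20, 34, 0.1]
2 [1, 0, 0, 30, -0.0, 1, 0, 0, 30, -0.0]
end [ 527.1 -305.1  139.7] -6.2
```

Call:
apply_moves --moves '[1,-5,20,34,0,1,-5,21,33,0,1,-5,21,34,0,1,0,0,30,0,1,0,0,29,0,0,0,0,0,0,0,0,0,0,0,0,0,0,0,0,0,0,0,0,0,0,0,0,0,0,0,0,0,0,0]'

```text
time_s: 5.3
ee_pos: [0.5269, -0.3075, 0.1418]
eef_rot: [[0.109, 0.994, -0.002], [0.994, -0.109, -0.001], [-0.001, -0.002, -1.0]]
contact_force: [-6.8, 0.9, 8.6]
opening: 0.0087
gripper_force: 59.5
```

Call:
apply_moves --moves '[0,0,0,0,10.1,0,0,0,0,10.1,0,0,0,0,10.1,0,0,0,0,10.1,0,0,0,0,10.1,0,0,0,0,10.1,0,0,0,0,10.1,0,0,0,0,10,0,0,0,0,9,0,0,0,0,0]'

```text
time_s: 6.55
ee_pos: [0.5266, -0.3071, 0.1417]
eef_rot: [[0.994, -0.105, -0.003], [-0.105, -0.994, -0.0], [-0.003, 0.0, -1.0]]
contact_force: [-8.9, 3.8, 9.3]
opening: 0.0086
gripper_force: 59.6
```

Run:
```python
from plan import *
im=cv2.convertScaleAbs(snap('top')['frame'][110:260,230:400],alpha=1.5)
cv2.imwrite('pics/e.png',cv2.resize(im,(510,450)))
```

```text
(no output)
```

View pics/e.png

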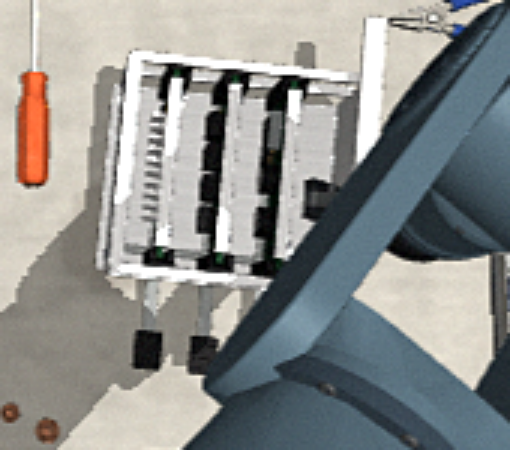

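The keeper is open, with the bar along the right side plate at (370,80) and the board tops clear. Now release it and go to the left rocker pad.

Run:
```python
from plan import *
k=read_state()['ee_pos'];q=W(RACK,[-142,44,0]);print(q)
plan([(1,[k[0],k[1],.22],None),(0,[q[0],q[1],.20],-6.2),(0,[q[0],q[1],.065],None)],vmax=50)
```

```text
[ 0.43117011 -0.15435015  0.        ]
2 [1, 0, 0, -39, -0.0, 1, 0, 0, -39, -0.0]
9 [0, -12, -16, 2, -10.0, 0, -9, -18, 2, -10.0, 0, -6, -19, 2, -10.0, 0, -3, -20, 2, -10.0, 0, 1, -20, 2, -9.9, 0, 4, -20, 2, -10.0, 0, 7, -18, 3, -9.9, 0, 10, -17, 2, -10.0, 0, 14, -15, 3, -9.9]
3 [0, 0, 0, 45, -0.0, 0, 0, 0, 45, -0.0, 0, 0, 0, 45, -0.0]
end [ 431.5 -154.1   64.8] -6.2
```

Call:
apply_moves --moves '[1,0,0,0,0,1,0,0,0,0,1,0,0,0,0,1,0,0,-39,0,1,0,0,-39,0]'

```text
time_s: 7.22
ee_pos: [0.5277, -0.3067, 0.2186]
eef_rot: [[0.995, -0.103, -0.001], [-0.103, -0.995, 0.001], [-0.001, -0.001, -1.0]]
contact_force: [0.6, -1.2, 0.1]
opening: 0.0857
gripper_force: 0.0
```

Call:
apply_moves --moves '[0,-12,-16,2,-10,0,-9,-18,2,-10,0,-6,-19,2,-10,0,-3,-20,2,-10,0,1,-20,2,-10,0,4,-20,2,-10,0,7,-18,3,-10,0,10,-17,2,-10,0,14,-15,3,-10,0,0,0,45,0,0,0,0,45,0,0,0,0,40,0]'

```text
time_s: 8.72
ee_pos: [0.4326, -0.1539, 0.0672]
eef_rot: [[0.103, 0.995, 0.001], [0.995, -0.103, -0.0], [-0.0, 0.001, -1.0]]
contact_force: [-0.4, 0.0, 0.5]
opening: 0.0002
gripper_force: 0.0
```

Run:
```python
from plan import *
q=W(RACK,[-142,44,0]);plan([(0,[q[0],q[1],.055],-6.2)])
print(np.round(read_state()['ee_pos'],4))
```

```text
1 [0, -1, -1, 12, 0.3]
end [ 431.5 -154.8   55.2] -6.2
[ 0.4326 -0.1539  0.0672]
```

Call:
apply_moves --moves '[0,-1,-1,12,0,0,0,0,8,0,0,0,-1,8,0,0,0,-1,8,0,0,0,-1,7,0,0,0,0,4,0,0,0,0,2,0,0,0,0,0,0]'

```text
time_s: 9.72
ee_pos: [0.4287, -0.1552, 0.0208]
eef_rot: [[0.103, 0.995, -0.0], [0.995, -0.103, -0.001], [-0.001, -0.0, -1.0]]
contact_force: [-13.2, 2.1, 24.2]
opening: -0.0003
gripper_force: 9.5
```

Call:
apply_moves --moves '[0,0,0,-10,0,0,0,0,-40,0,0,0,0,-60,0,0,0,0,-60,0,0,0,0,-10,0]'

```text
time_s: 10.35
ee_pos: [0.4316, -0.1563, 0.2044]
eef_rot: [[0.103, 0.995, 0.009], [0.995, -0.103, -0.005], [-0.005, 0.01, -1.0]]
contact_force: [-0.0, 0.1, -0.1]
opening: 0.0001
gripper_force: 0.0
```

Run:
```python
from plan import *
f=snap('side');im=cv2.convertScaleAbs(f['frame'][120:260,190:350],alpha=1.4)
f2=snap('top');im2=cv2.convertScaleAbs(f2['frame'][118:243,255:375],alpha=1.4)
o=np.zeros((500,800,3),np.uint8);o[:420,:400]=cv2.resize(im,(400,420)) ;o[:400,416:800]=cv2.resize(im2,(384,400));cv2.imwrite('pics/f.png',o)
q=W(RACK,[0,44,0]);print(q)
plan([(.45,[q[0],q[1],.20],-96.2),(.45,[q[0],q[1],.122],None)],vmax=50)
```

```text
[ 0.57234277 -0.16965636  0.        ]
9 [0.45, 0, 16, 0, 10.0, 0.45, 3, 16, 0, 10.0, 0.45, 5, 15, 0, 10.0, 0.45, 8, 14, 0, 10.0, 0.45, 10, 12, 0, 10.1, 0.45, 12, 10, 0, 10.0, 0.45, 14, 8, 0, 10.1, 0.45, 15, 5, 0, 10.0, 0.45, 16, 2, 1, 10.1]
2 [0.45, 0, 0, 39, -0.0, 0.45, 0, 1, 39, -0.0]
end [ 572.5 -170.1  121.9] -96.2
```

View pics/f.png

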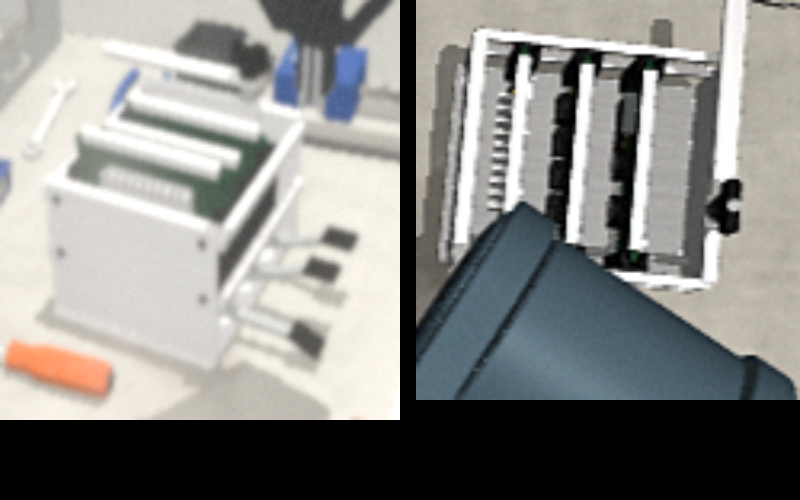

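The side view shows the left board raised with its sink fins visible at (150,185) and its rocker down at (307,338). The other two boards are still seated. Now grasp the board.

Call:
apply_moves --moves '[0.45,0,16,0,10,0.45,3,16,0,10,0.45,5,15,0,10,0.45,8,14,0,10,0.45,10,12,0,10,0.45,12,10,0,10,0.45,14,8,0,10,0.45,15,5,0,10,0.45,15,2,1,10,0.45,0,0,25,0,0.45,0,0,0,0]'

```text
time_s: 11.82
ee_pos: [0.5679, -0.1671, 0.1686]
eef_rot: [[0.995, -0.103, -0.007], [-0.103, -0.995, 0.004], [-0.008, -0.003, -1.0]]
contact_force: [0.1, 0.0, -0.2]
opening: 0.0384
gripper_force: 0.0
```

Run:
```python
from plan import *
q=W(RACK,[0,44,0]);plan([(.45,[q[0],q[1],.122],-96.2)],vmax=50)
s=read_state();print(s['ee_pos'],s['opening'])
f=snap('wrist');im=cv2.convertScaleAbs(f['frame'],alpha=1.3)
for u in proj(f,[W(RACK,p) for p in [[63,44,141],[-63,44,141],[63,0,124]]]): cv2.drawMarker(im,tuple(int(round(v)) for v in u),(0,0,255),0,10,1)
cv2.imwrite('pics/g.png',im)
```

```text
1 [0.45, 5, 2, 47, 0.3]
end [ 572.7 -169.6  121.6] -96.2
[ 0.56791045 -0.1670581   0.16858629] 0.03839139804021221
```

View pics/g.png

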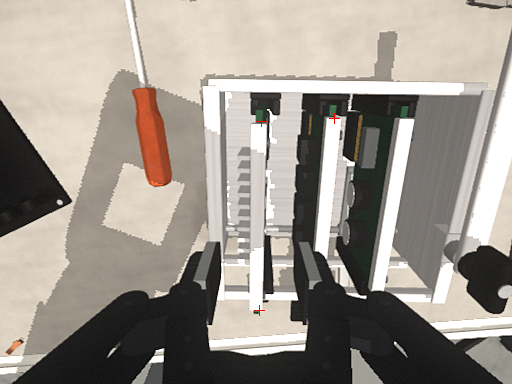

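The red marks lie on the heat-sink bar's ends at about (260,121) and (259,310). The fingers straddle it and clear the neighbour bar at x≈327.

Call:
apply_moves --moves '[0.4,5,1,24,0,0.4,0,0,22,0,0.4,0,0,0,0,0,0,0,0,0,0,0,0,0,0,0,0,0,0,0,0,0,0,0,0]'

```text
time_s: 12.75
ee_pos: [0.5758, -0.1704, 0.1282]
eef_rot: [[0.995, -0.103, 0.002], [-0.103, -0.995, -0.001], [0.002, 0.001, -1.0]]
contact_force: [1.1, -1.1, 1.3]
opening: 0.007
gripper_force: 61.9
```

Call:
apply_moves --moves '[0.3,0,0,0,0,0.3,0,0,0,0,0.3,-3,0,5,0,0.3,0,0,0,0,0,0,0,0,0,0,0,0,0,0,0,0,0,0,0]'

```text
time_s: 13.62
ee_pos: [0.5722, -0.1698, 0.1223]
eef_rot: [[0.995, -0.103, -0.0], [-0.103, -0.995, -0.0], [-0.0, 0.0, -1.0]]
contact_force: [-0.5, -0.7, 0.0]
opening: 0.0075
gripper_force: 60.1
```

Run:
```python
from plan import *
s=read_state();print(s['ee_pos'],s['opening'],s['gripper_force'],s['contact_force'])
```

```text
[ 0.57218439 -0.16980734  0.12226797] 0.007483111063033597 60.121368169784546 [-0.50963966 -0.66505124  0.02702838]
```

Call:
apply_moves --moves '[0,0,0,-8,0,0,0,0,-18,0,0,0,0,-20,0,0,0,0,-20,0,0,0,0,-20,0,0,0,0,-14,0,0,0,0,0,0,0,0,0,0,0]'

```text
time_s: 14.62
ee_pos: [0.5718, -0.1695, 0.2217]
eef_rot: [[0.995, -0.103, -0.001], [-0.103, -0.995, 0.0], [-0.001, -0.0, -1.0]]
contact_force: [-0.0, -0.1, -1.8]
opening: 0.0075
gripper_force: 60.1
```

Run:
```python
from plan import *
f=snap('side');s=read_state();print(s['ee_pos'],s['opening'],s['contact_force'])
im=cv2.convertScaleAbs(f['frame'][60:260,150:400],alpha=1.3)
off=.1223-.051;p=np.array(s['ee_pos']);b=p-[0,0,off]
e=np.array([np.cos(-.108),np.sin(-.108),0])*.07
for P in (b+e,b-e,b+e+[0,0,.09],b-e+[0,0,.09]):
    u=proj(f,P)[0]-[150,60];cv2.drawMarker(im,tuple(int(round(v)) for v in u),(0,0,255),0,8,1)
cv2.imwrite('pics/i.png',cv2.resize(im,(750,600)))
c=W(COMB,[0,-13,0]);print(c)
plan([(0,[c[0],c[1],.20],-71.1)],vmax=35)
```

```text
[ 0.57165477 -0.16946765  0.22133457] 0.00712005973773487 [ 0.61707695 -0.69925304 -1.35434286]
[0.60311625 0.09970271 0.        ]
8 [0, 0, -34, 3, -3.1, 0, 2, -34, 3, -3.1, 0, 4, -34, 3, -3.1, 0, 6, -33, 2, -3.1, 0, 8, -33, 3, -3.1, 0, 10, -32, 2, -3.1, 0, 11, -32, 3, -3.1, 0, 13, -31, 2, -3.1]
end [603.2  99.4 200.3] -71.1
```

View pics/i.png

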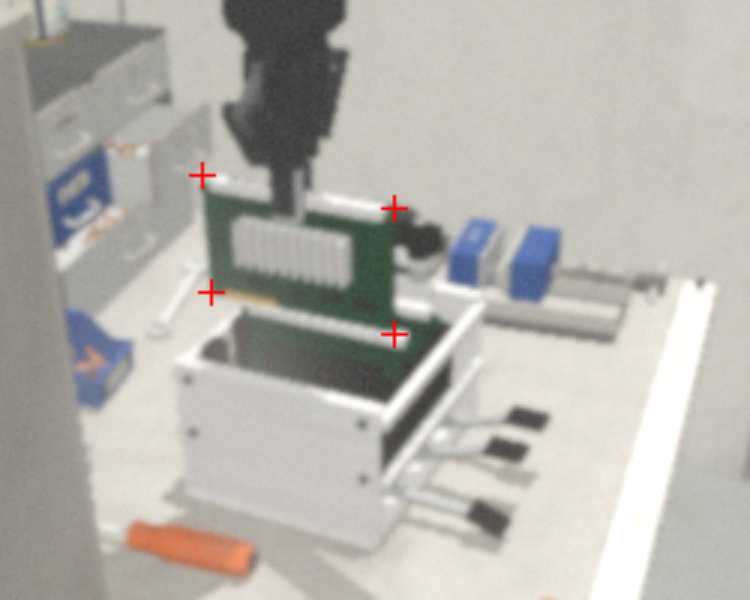

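Run:
```python
from plan import *
f=snap('side');t=snap('top')
T=np.array(f['world_to_cam']);o=-T[:3,:3].T@T[:3,3];F=192/np.tan(np.radians(f['fovy'])/2)
for px in [(240,100),(125,160),(5,95)]:
    d=T[:3,:3].T@np.array([(px[0]/1.5-f['cx'])/F,(px[1]/1.5-f['cy'])/F,1])
    for s in (.1,.2,.3,.4,.5): 
        p=o+d*s; print(px,s,np.round(p,3),np.round(proj(t,p)[0]*1.5))
im=t['frame']; print('changed?')
crop=cv2.convertScaleAbs(im[:,:230],alpha=1.6); cv2.imwrite('pics/j.png',cv2.resize(crop,(359,600)))
```

```text
(240, 100) 0.1 [0.326 0.479 0.558] [-446.  534.]
(240, 100) 0.2 [0.382 0.393 0.529] [-268.  440.]
(240, 100) 0.3 [0.438 0.308 0.499] [-115.  359.]
(240, 100) 0.4 [0.494 0.222 0.47 ] [ 16. 290.]
(240, 100) 0.5 [0.55  0.136 0.441] [130. 229.]
(125, 160) 0.1 [0.341 0.489 0.551] [-446.  509.]
(125, 160) 0.2 [0.412 0.414 0.514] [-273.  398.]
(125, 160) 0.3 [0.483 0.339 0.478] [-130.  305.]
(125, 160) 0.4 [0.553 0.264 0.441] [-10. 228.]
(125, 160) 0.5 [0.624 0.189 0.405] [ 92. 162.]
(5, 95) 0.1 [0.359 0.49  0.56 ] [-462.  485.]
(5, 95) 0.2 [0.449 0.417 0.532] [-298.  350.]
(5, 95) 0.3 [0.539 0.343 0.504] [-158.  235.]
(5, 95) 0.4 [0.628 0.269 0.476] [-38. 137.]
(5, 95) 0.5 [0.718 0.195 0.449] [66. 51.]
changed?
```

View pics/j.png

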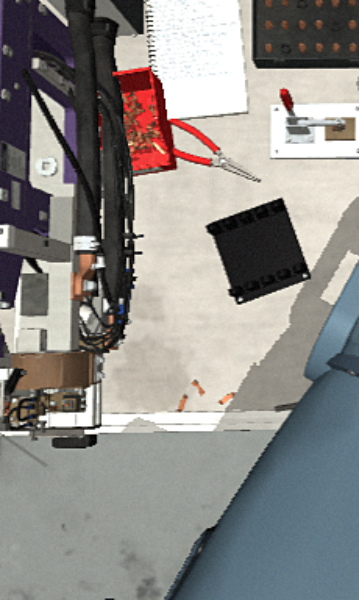

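The board hangs straight below the gripper and is clear of the guides; its corners match the prediction. In the top view the comb is unobstructed at (258,250) and the cabinet is to its left, so I'll use the slot at y=-39, farthest from the cabinet.

Run:
```python
from plan import *
c=W(COMB,[0,-39,0]);print(c)
plan([(0,[c[0],c[1],.20],-71.1),(0,[c[0],c[1],.15],-71.1)],vmax=30)
```

```text
[0.61154875 0.07510814 0.        ]
9 [0, 2, -27, 2, -2.8, 0, 3, -27, 2, -2.8, 0, 4, -27, 2, -2.7, 0, 6, -27, 3, -2.8, 0, 7, -27, 2, -2.7, 0, 8, -27, 3, -2.8, 0, 9, -26, 2, -2.7, 0, 11, -25, 3, -2.8, 0, 11, -25, 2, -2.7]
2 [0, 0, 0, 25, -0.0, 0, 0, 0, 25, -0.0]
end [611.2  74.7 150.2] -71.1
```

Call:
apply_moves --moves '[0,2,-27,0,-2.8,0,3,-27,0,-2.8,0,4,-27,2,-2.7,0,6,-27,3,-2.8,0,7,-27,3,-2.7,0,8,-27,4,-2.8,0,9,-26,4,-2.7,0,11,-25,5,-2.8,0,11,-25,5,-2.7,0,0,0,22,0,0,0,0,22,0]'

```text
time_s: 16.15
ee_pos: [0.6115, 0.0751, 0.1511]
eef_rot: [[0.946, 0.325, -0.001], [0.325, -0.946, -0.0], [-0.001, -0.0, -1.0]]
contact_force: [-0.1, -0.5, -1.1]
opening: 0.0073
gripper_force: 60.1
```

Run:
```python
from plan import *
import workcell
for i in range(2): f=snap('wrist')
s=read_state();p=np.array(s['ee_pos']);R=np.array(s['eef_rot']);print(s['time_s'],p,s['opening'],np.round(s['contact_force'],1))
im=cv2.convertScaleAbs(f['frame'],alpha=2.2)
def mk(im,P,c): 
    u=proj(f,P)[0]; cv2.drawMarker(im,tuple(int(round(v)) for v in u),c,0,8,1); return u
us=[mk(im,W(COMB,[a,b,48]),(0,0,255)) for a in(52,-52) for b in(52,26,0,-26,-52)]
b=p-[0,0,.0713];e=R[:,0]*.07
print([np.round(mk(im,P,(0,255,255))) for P in (b+e,b+e+[0,0,.09],b-e+[0,0,.09])],np.round(us).tolist())
cv2.imwrite('pics/k.png',cv2.resize(im,(800,600),interpolation=cv2.INTER_CUBIC))
plan([(0,W(COMB,[0,-39,150]),-71.1)],vmax=30)
```

```text
16.25 [0.60928071 0.07477481 0.14862149] 0.007630193018460004 [-0.5  0.  -1.4]
[array([257., 111.]), array([256., 125.]), array([256., 388.])] [[142.0, 129.0], [175.0, 129.0], [208.0, 129.0], [241.0, 129.0], [274.0, 130.0], [156.0, 247.0], [185.0, 247.0], [214.0, 247.0], [243.0, 247.0], [272.0, 247.0]]
1 [0, 2, 0, -1, 0.0]
end [611.2  75.4 149.6] -71.1
```

View pics/k.png

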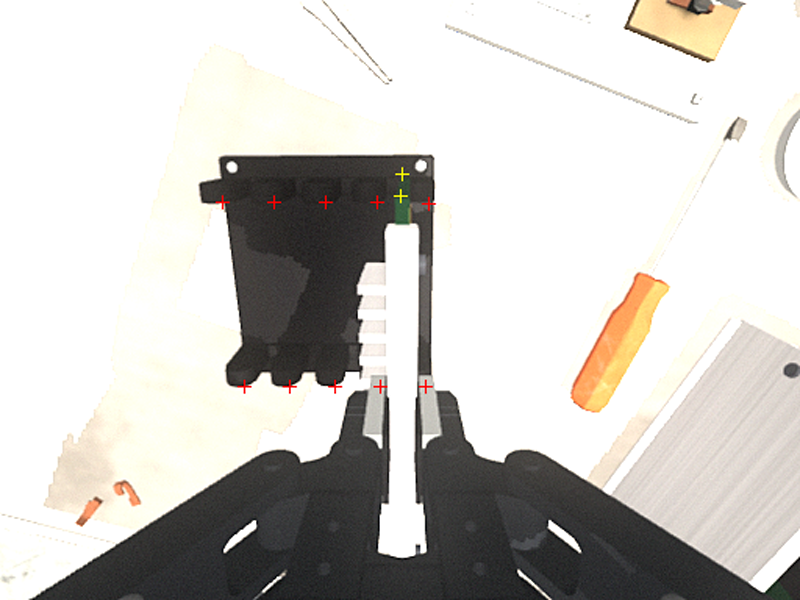

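The board is held straight over slot y=-39. The comb's tips appear about 11 px (enlarged) above my marks at (222,202) and (244,386), so the comb lies a few mm further along +x. I'll use the plate holes at (231,166) and (421,166) to refine its pose numerically.

Run:
```python
from plan import *
f=snap('wrist');im=f['frame'];g=im.astype(float).mean(2);k=1.5625
s=read_state();print(s['ee_pos'])
h=[]
for c in((231,166),(421,166)):
    x,y=int(c[0]/k),int(c[1]/k);w=g[y-5:y+6,x-5:x+6];w=np.clip(w-80,0,None);Y,X=np.mgrid[y-5:y+6,x-5:x+6]
    print(np.round(g[y-4:y+5,x-4:x+5]).astype(int).tolist() if c[0]<300 else '')
    h.append([(w*X).sum()/w.sum(),(w*Y).sum()/w.sum()])
print('holes',np.round(h,1))
for z in (.004,.008,.011):
    T=[back(f,u,z) for u in h]; c,sn=np.cos(COMB[2]),np.sin(COMB[2])
    print(z,[np.round(1000*np.array([c*(t[0]-COMB[0])+sn*(t[1]-COMB[1]),-sn*(t[0]-COMB[0])+c*(t[1]-COMB[1])]),1) for t in T])
for r in (118,121,124,127,130): print(r,np.round(g[r,120:285]).astype(int).tolist())
```

```text
[0.61032291 0.07462941 0.15036149]
[[25, 26, 25, 17, 18, 15, 15, 18, 20], [26, 25, 16, 37, 90, 109, 87, 46, 14], [25, 19, 57, 102, 124, 127, 124, 102, 54], [24, 17, 90, 124, 121, 121, 123, 125, 91], [24, 16, 94, 127, 118, 118, 120, 125, 101], [23, 17, 76, 117, 122, 120, 123, 125, 112], [25, 22, 51, 109, 128, 121, 125, 129, 97], [22, 20, 27, 54, 89, 121, 134, 113, 57], [28, 24, 22, 23, 37, 54, 61, 50, 24]]

holes [[148.3 106.3]
 [269.1 104.8]]
0.004 [array([67.3, 60.3]), array([ 68.5, -49.8])]
0.008 [array([67.4, 58.9]), array([ 68.7, -49.6])]
0.011 [array([67.6, 57.9]), array([ 68.8, -49.5])]
118 [118, 117, 116, 118, 117, 118, 124, 83, 22, 18, 27, 26, 26, 28, 28, 25, 27, 24, 28, 25, 25, 26, 23, 26, 26, 23, 20, 21, 22, 23, 18, 21, 24, 18, 20, 20, 19, 20, 18, 18, 22, 23, 22, 20, 21, 22, 17, 21, 21, 23, 21, 21, 20, 17, 17, 19, 17, 20, 20, 18, 15, 18, 15, 13, 19, 17, 12, 17, 14, 19, 21, 21, 19, 18, 15, 18, 17, 18, 18, 22, 21, 22, 21, 20, 19, 19, 18, 19, 18, 19, 17, 17, 15, 18, 14, 15, 15, 17, 23, 23, 21, 21, 21, 24, 20, 20, 21, 19, 18, 22, 22, 21, 23, 22, 22, 25, 24, 20, 22, 22, 22, 22, 
[... 2214 characters left out ...]
172]
130 [116, 116, 119, 114, 116, 116, 116, 118, 117, 114, 116, 113, 109, 109, 109, 108, 107, 110, 109, 106, 109, 108, 114, 88, 38, 20, 22, 26, 23, 24, 21, 24, 25, 24, 22, 24, 23, 22, 21, 24, 23, 23, 22, 20, 20, 23, 20, 21, 18, 19, 18, 22, 21, 18, 19, 20, 21, 20, 18, 21, 18, 16, 16, 23, 18, 21, 20, 17, 21, 18, 19, 18, 22, 18, 20, 22, 19, 19, 17, 17, 19, 20, 20, 17, 18, 19, 16, 19, 20, 21, 19, 20, 21, 22, 20, 20, 18, 23, 21, 20, 18, 20, 23, 21, 23, 22, 21, 22, 23, 22, 22, 21, 21, 21, 23, 23, 21, 23, 24, 24, 22, 25, 25, 26, 23, 22, 23, 26, 28, 28, 25, 27, 29, 35, 35, 34, 31, 34, 34, 36, 35, 34, 46, 48, 44, 46, 46, 48, 45, 46, 44, 47, 48, 47, 48, 41, 20, 138, 159, 129, 133, 119, 112, 115, 112]
```

Run:
```python
from plan import *
f=snap('wrist');t=snap('top')
A=cv2.cvtColor(cv2.imread('pics/c.png'),cv2.COLOR_BGR2GRAY)
def loc(u,o): # c.png -> px
    x,y=u;w=A[y-10:y+11,x-10:x+11].astype(float);w=np.clip(w-100,0,None);r=np.hypot(*np.mgrid[-10:11,-10:11]);w[r>9]=0
    Y,X=np.mgrid[y-10:y+11,x-10:x+11];c=np.array([(w*X).sum()/w.sum(),(w*Y).sum()/w.sum()]);print(c)
    return (c+.5-[480,0])/4-.5+[125,118]
H=[loc((762,233),0),loc((597,295),0)]
h=[(148.3,106.3),(269.4,105.8)]
for z in(.004,.008,.011):
    a=np.array([back(f,u,z) for u in h])[:,:2];b=np.array([back(t,u,z) for u in H])[:,:2]
    d=(a.mean(0)-b.mean(0));da=a[0]-a[1];db=b[1]-b[0]
    print(z,'centre',np.round((a.mean(0)+b.mean(0))/2,4),'Lx',np.linalg.norm(d),'yawx',np.degrees(np.arctan2(d[1],d[0])),'Ly',np.linalg.norm(da),np.linalg.norm(db),'yawy',np.degrees(np.arctan2(-da[0],da[1])),np.degrees(np.arctan2(-db[0],db[1])))
    print(a,b)
```

```text
[760.70132013 233.58190819]
[595.92989165 294.46424474]
0.004 centre [0.6026 0.1181] Lx 0.12642728517232082 yawx 19.031817015832118 Ly 0.11103897821649497 0.10792423085744526 yawy 19.135840788954532 19.497908622437127
[[0.64413562 0.19120246]
 [0.68053519 0.08629905]] [[0.56083    0.0466561 ]
 [0.52480787 0.14839127]]
0.008 centre [0.6026 0.1175] Lx 0.1271669518278861 yawx 19.01989411940712 Ly 0.10949874234634333 0.10748832546908633 yawy 19.13584078895453 19.497908622437095
[[0.64475263 0.18994439]
 [0.6806473  0.08649611]] [[0.56041396 0.04611486]
 [0.52453731 0.14743913]]
0.011 centre [0.6026 0.117 ] Lx 0.12772170539671668 yawx 19.01104257328481 Ly 0.10834356544372961 0.10716139642781713 yawy 19.13584078895452 19.497908622437038
[[0.64521539 0.18900084]
 [0.68073138 0.0866439 ]] [[0.56010192 0.04570893]
 [0.5243344  0.14672502]]
```

```bash
sed -i 's/COMB=np.array(\[[^]]*\])/COMB=np.array([.6026,.1173,.3330])/' plan.py
python3 - <<'E'
from plan import *
print(W(COMB,[0,-39,0]),read_state()['ee_pos']);plan([(0,W(COMB,[0,-39,130]),-70.9),(0,W(COMB,[0,-39,82]),-70.9)],vmax=10)
E
```

```text
[0.61534831 0.08044243 0.        ] [0.61207411 0.07435791 0.15277093]
3 [0, 2, -2, 8, -0.1, 0, 2, -1, 7, -0.1, 0, 1, -2, 8, -0.0]
5 [0, 0, 0, 10, -0.0, 0, 0, 0, 9, -0.0, 0, 0, 0, 10, -0.0, 0, 0, 0, 9, -0.0, 0, 0, 0, 10, -0.0]
end [615.2  80.7  81.8] -70.9
```

Call:
apply_moves --moves '[0,3,-2,10,-0.1,0,2.5,-2,10,-0.1,0,0,0,0,0,0,0,0,0,0]'

```text
time_s: 16.9
ee_pos: [0.6156, 0.0801, 0.1322]
eef_rot: [[0.945, 0.327, -0.0], [0.327, -0.945, -0.0], [-0.0, -0.0, -1.0]]
contact_force: [0.4, -0.8, -0.6]
opening: 0.0073
gripper_force: 60.0
```

Run:
```python
from plan import *
P=[]
for i in range(6):
    snap('side');s=read_state();P.append(s['ee_pos'])
print(np.round(P,4)); print(W(COMB,[0,-39,130]))
plan([(0,[*W(COMB,[0,-39,0])[:2],np.mean(P,0)[2]],-70.9)],cur=(np.mean(P,0),-70.9))
```

```text
[[0.6158 0.08   0.1325]
 [0.6159 0.08   0.1326]
 [0.6159 0.0799 0.1327]
 [0.6159 0.0799 0.1327]
 [0.6158 0.0799 0.1326]
 [0.6158 0.0799 0.1326]]
[0.61534831 0.08044243 0.13      ]
1 [0, 0, -1, 0, -0.0]
end [615.5  80.9 132.6] -70.9
```

Call:
apply_moves --moves '[0,0,-0.5,8,0,0,0,0,8,0,0,0,0,7,0,0,0,0,5,0,0,0,0,0,0]'

```text
time_s: 17.82
ee_pos: [0.6151, 0.0805, 0.1036]
eef_rot: [[0.945, 0.327, -0.001], [0.327, -0.945, 0.0], [-0.001, -0.0, -1.0]]
contact_force: [-0.7, 0.4, -0.6]
opening: 0.0076
gripper_force: 60.1
```

Already about 15 mm into the slot with no contact force. Continue down.

Call:
apply_moves --moves '[0,0,0,7,0,0,0,0,7,0,0,0,0,5,0,0,0,0,2,0,0,0,0,0,0,0,0,0,0,0]'

```text
time_s: 18.58
ee_pos: [0.6156, 0.0805, 0.0834]
eef_rot: [[0.945, 0.327, 0.0], [0.327, -0.945, 0.0], [0.0, 0.0, -1.0]]
contact_force: [0.1, -0.2, -0.9]
opening: 0.0075
gripper_force: 60.1
```

Call:
apply_moves --moves '[0,0,0,1.5,0,0,0,0,1,0,0,0,0,0,0,0,0,0,0,0]'

```text
time_s: 19.08
ee_pos: [0.6163, 0.0803, 0.0828]
eef_rot: [[0.945, 0.327, 0.002], [0.327, -0.945, -0.001], [0.002, 0.001, -1.0]]
contact_force: [-3.7, -0.1, 10.2]
opening: 0.0074
gripper_force: 61.6
```

Floor contact came at z=0.0828 (expected 0.0823) with 10 N, so the board is fully down. Release and retreat.

Call:
apply_moves --moves '[0.4,0,0,0,0,0.4,0,0,0,0,0.4,0,0,0,0,0.4,0,0,-15,0,0.4,0,0,-40,0,0.4,0,0,-60,0,0.4,0,0,-40,0,0.4,0,0,0,0]'

```text
time_s: 20.08
ee_pos: [0.6182, 0.0804, 0.2419]
eef_rot: [[0.945, 0.327, 0.01], [0.327, -0.945, -0.001], [0.009, 0.004, -1.0]]
contact_force: [0.1, 0.3, -0.8]
opening: 0.034
gripper_force: 0.0
```

Run:
```python
from plan import *
f=snap('wrist');s=read_state();print(s['time_s'],np.round(s['ee_pos'],4),s['opening'])
print([(round(d['score'],2),np.round(d['point'],3)) for d in boxes_of('wrist','heatsink_board')[:2]])
g=f['frame'].astype(int).min(2)
# bright bar ends along predicted board axis, z=0.101
for a in range(-75,80,5):
    u=proj(f,W(COMB,[a,-39,101]))[0].round().astype(int)
    if 0<=u[1]<384: 
        r=g[u[1],max(u[0]-14,0):u[0]+15];w=np.where(r>110)[0]; print(a,u,(w.min()-14,w.max()-14,len(w)) if len(w) else None,end='; ')
k=W(RACK,[-30,-96,0])
print();plan([(1,[k[0],k[1],.225],-96.2)],vmax=45)
```

```text
20.125 [0.6167 0.0805 0.2389] 0.03420674567785475
[(0.62, array([0.62 , 0.094, 0.082]))]
-75 [255 254] (np.int64(-14), np.int64(14), 29); -70 [255 250] (np.int64(-14), np.int64(14), 29); -65 [255 245] (np.int64(-14), np.int64(14), 24); -60 [255 241] (np.int64(-14), np.int64(14), 28); -55 [255 237] (np.int64(-14), np.int64(14), 26); -50 [255 232] (np.int64(-14), np.int64(14), 24); -45 [255 228] (np.int64(-14), np.int64(14), 22); -40 [255 223] (np.int64(-14), np.int64(14), 20); -35 [255 219] (np.int64(-14), np.int64(14), 18); -30 [255 214] (np.int64(-14), np.int64(-8), 7); -25 [255 209] (np.int64(-14), np.int64(-9), 6); -20 [255 205] (np.int64(-14), np.int64(-9), 6); -15 [255 200] (np.int64(-14), np.int64(-9), 6); -10 [255 195] (np.int64(-14), np.int64(-9), 6); -5 [255 190] (np.int64(-14), np.int64(-9), 6); 0 [255 186] (np.int64(-14), np.int64(-9), 6); 5 [255 181] (np.int64(-14), np.int64(-9), 6); 10 [255 176] (np.int64(-14), np.int64(-9), 6); 15 [255 171] (np.int64(-14), np.int64(-9), 6); 20 [255 165] (np.int64(-14), np.int64(-10), 5); 25 [255 160] (np.int64(-14), np.int64(-10), 5); 30 [255 155] (np.int64(-14), np.int64(-10), 5); 35 [255 150] (np.int64(-14), np.int64(-10), 5); 40 [255 145] (np.int64(-14), np.int64(-10), 5); 45 [255 139] (np.int64(-14), np.int64(-10), 5); 50 [255 134] (np.int64(-14), np.int64(-11), 4); 55 [255 128] (np.int64(-14), np.int64(-10), 5); 60 [255 123] (np.int64(-14), np.int64(-10), 5); 65 [255 117] None; 70 [255 111] None; 75 [255 106] (np.int64(-1), np.int64(14), 16); 
9 [1, -23, 37, 1, 2.8, 1, -21, 38, 1, 2.8, 1, -20, 40, 1, 2.8, 1, -18, 40, 1, 2.8, 1, -16, 41, 2, 2.8, 1, -13, 42, 1, 2.8, 1, -11, 43, 2, 2.8, 1, -10, 43, 1, 2.8, 1, -7, 43, 2, 2.9]
end [ 527.5 -305.2  224.7] -96.2
```

Run:
```python
from plan import *
f=snap('wrist');g=f['frame'].astype(int).min(2)
c,s=np.cos(COMB[2]),np.sin(COMB[2])
for a in(-20,0,30,60):
    u=proj(f,W(COMB,[a,-39,101]))[0].round().astype(int)
    r=g[u[1],u[0]-50:u[0]+30]
    w=np.where(r>110)[0];w=w[w>10]-50
    run=np.split(w,np.where(np.diff(w)>1)[0]+1);
    for q in run:
        if len(q)>3: print(a,u,q[0],q[-1],[round(1000*float(-s*(p[0]-COMB[0])+c*(p[1]-COMB[1])),1) for p in (back(f,(u[0]+q[0]-.5,u[1]),.1),back(f,(u[0]+q[-1]+.5,u[1]),.1))])
```

```text
-20 [256 203] -22 -8 [-16.5, -31.3]
-20 [256 203] 18 29 [-55.9, -67.6]
0 [256 184] -18 -9 [-20.9, -30.5]
0 [256 184] 18 29 [-55.5, -67.1]
30 [256 153] -18 -10 [-21.5, -29.8]
30 [256 153] 19 29 [-55.9, -66.1]
60 [256 119] -19 -10 [-21.2, -30.2]
60 [256 119] 20 29 [-56.2, -65.2]
```

The board stands in the slot, centred lengthwise, with the bar ending at about +62 mm. It leans about 8° toward the heavy sink side, which is the slot's own play, so it is resting where it should. Now the keeper.

Call:
apply_moves --moves '[1,-23,37,1,2.8,1,-21,38,1,2.8,1,-20,40,1,2.8,1,-18,40,1,2.8,1,-16,41,2,2.8,1,-13,42,1,2.8,1,-11,43,2,2.8,1,-10,43,1,2.8,1,-7,43,2,2.9,1,0,0,0,0,1,0,0,0,0,1,0,0,0,0]'

```text
time_s: 21.72
ee_pos: [0.5275, -0.3038, 0.2232]
eef_rot: [[0.994, -0.107, -0.001], [-0.107, -0.994, 0.001], [-0.001, -0.001, -1.0]]
contact_force: [0.4, 0.2, 0.4]
opening: 0.0855
gripper_force: 0.0
```

Run:
```python
from plan import *
print(read_state()['ee_pos']);plan([(1,[.527,-.3065,.141],-96)],vmax=32)
```

```text
[ 0.52754452 -0.30377742  0.22323613]
3 [1, 0, 1, 27, -0.0, 1, 0, 1, 28, -0.1, 1, 0, 1, 27, -0.0]
end [ 527.2 -306.8  141.2] -96.0
```

Call:
apply_moves --moves '[1,0,1,27,0,1,0,1,28,0,1,0,1,27,0,1,0,0,0,0,0,0,0,0,0,0,0,0,0,0,0,0,0,0,0,0,0,0,0,0,0,0,0,0,0,0,0,0,0,0]'

```text
time_s: 22.98
ee_pos: [0.5274, -0.3073, 0.1426]
eef_rot: [[0.994, -0.108, 0.0], [-0.108, -0.994, 0.001], [0.0, -0.001, -1.0]]
contact_force: [-0.8, 5.1, 5.2]
opening: 0.0089
gripper_force: 59.7
```

Call:
apply_moves --moves '[0,0,0,0,-10,0,0,0,0,-10,0,0,0,0,-10,0,0,0,0,-10,0,0,0,0,-10,0,0,0,0,-10,0,0,0,0,-10,0,0,0,0,-10,0,0,0,0,-10,0,0,0,0,0,0,0,0,0,0]'

```text
time_s: 24.35
ee_pos: [0.527, -0.3067, 0.1425]
eef_rot: [[0.109, 0.994, -0.0], [0.994, -0.109, 0.003], [0.003, -0.001, -1.0]]
contact_force: [-2.2, 7.0, 6.9]
opening: 0.0089
gripper_force: 60.1
```

Call:
apply_moves --moves '[1,0,0,0,0,1,0,0,0,0,1,0,0,0,0,1,0,0,0,0,1,0,0,-30,0,1,0,0,-40,0,1,0,-30,-40,0,1,0,-30,-10,0,1,0,0,0,0,1,0,0,0,0]'

```text
time_s: 25.6
ee_pos: [0.4676, -0.3017, 0.2615]
eef_rot: [[0.109, 0.994, 0.0], [0.994, -0.109, 0.0], [0.0, 0.0, -1.0]]
contact_force: [-1.2, -0.3, 0.6]
opening: 0.0854
gripper_force: 0.0
```

Run:
```python
from plan import *
f=snap('wrist');s=read_state();print(s['time_s'],np.round(s['ee_pos'],3))
m=silhouettes('wrist','keeper_end');
for d in m[:1]:
    r=d['region'];Y,X=np.nonzero(r);print(d['score'],len(X))
    pts=np.c_[X,Y].astype(np.float32);l=cv2.fitLine(pts,cv2.DIST_HUBER,0,.01,.01).ravel();
    a,b=back(f,l[2:]+60*l[:2],.133),back(f,l[2:]-60*l[:2],.133);d=a-b;d*=np.sign(d[1])
    print('bar dir deg',np.degrees(np.arctan2(d[1],d[0])),'expected',90-6.2,'mid',(a+b)/2)
for c in('wrist','side','top'):
    snap(c)
    for n in('heatsink_board','relay_board','capacitor_board','keeper_end'):print(c,n,[(round(d['score'],2),np.round(d['point'],3)) for d in boxes_of(c,n)[:1]])
```

```text
25.65 [ 0.468 -0.302  0.261]
0.95 4074
bar dir deg 84.23784816090702 expected 83.8 mid [ 0.53453603 -0.23872966  0.133     ]
wrist heatsink_board []
wrist relay_board [(0.97, array([ 0.571, -0.208,  0.122]))]
wrist capacitor_board [(0.87, array([ 0.57 , -0.251,  0.125]))]
wrist keeper_end [(0.8, array([ 0.533, -0.233,  0.132]))]
side heatsink_board [(0.7, array([0.562, 0.072, 0.064]))]
side relay_board [(0.63, array([ 0.57 , -0.206,  0.098]))]
side capacitor_board [(0.59, array([ 0.568, -0.255,  0.116]))]
side keeper_end [(0.78, array([ 0.532, -0.249,  0.134]))]
top heatsink_board [(0.72, array([0.613, 0.086, 0.071]))]
top relay_board [(0.62, array([ 0.574, -0.207,  0.095]))]
top capacitor_board [(0.91, array([ 0.57 , -0.254,  0.098]))]
top keeper_end [(0.82, array([ 0.534, -0.246,  0.136]))]
```

The bar lies at 84.2° (expected 83.8°) and the two remaining boards are at their seated height. The heat-sink board is in the comb and the gripper is clear.

```bash
python3 -c "
from workcell import *
print(sign_off())"
```

```text
the job is handed in; nothing more can be done
None
```

I handed the job in at about 26 s: the heat-sink board is fully down and centred lengthwise in the comb stand's y = −39 mm slot, leaning about 8° (the slot's play), and the keeper bar is back across the two boards still seated.

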